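File the green reference board in the lever arch file

ROBOT

A 6-joint arm with a two-finger parallel gripper is mounted at the origin on the work surface. World frame = base frame: x ahead of the robot, y to its left, z up, the work surface at z = 0. Lengths are in m, angles in rad, forces in N, time in s.
With the tool pointing down it reaches from about 0.325 to 0.775 m from the base axis. Payload 5.5 kg.
Tool frame: the origin (TCP) lies midway between the tips of the shut fingers; the grasp point (between the pads) lies 19 mm behind it (ctrl.hold_point_z is the distance from the TCP to the grasp point, in m); z points along the fingers, y is the line along which they close (so a half turn about z gives the same grasp; the last joint's range is limited). The gripper opens to 85 mm and grips with 20 to 120 N. Pads are 22 mm wide; open, the fingers measure 114 mm over their backs; the gripper's body (76 mm by 85 mm) begins 54 mm behind the grasp point. The pads swing forward as they close: fully open they stand 13 mm farther back than shut.
Start: joints at [-1.323, 0.091, 1.231, -0, 1.82, -0.057], TCP at [0.18, -0.572, 0.231] pointing down, gripper open.
Joint ranges: [-2.87, 2.87], [-0.86, 2.18], [0.17, 2.46], [-1.51, 4.65], [0.06, 2.69], [-2.65, 2.65]. Speed limits (rad/s): [2.57, 2.57, 3.01, 3.14, 3.14, 3.14].

INTERFACE

Orientations are given as a unit quaternion [x, y, z, w].
In Python, from plant import ctrl gives the robot as it stands.
- The arm moves only by the shell command python3 -m creep 'ROWS'. ROWS is JSON, a list of rows, each a list of 7 numbers: the shift along the world's x, y, z each as a share of 0.08 m, from -1 to 1, then the turn, a rotation vector about the world's x, y, z each as a share of 90 degrees, from -1 to 1, then the gripper's target within -1 to 1 (fully open at 1, half-way at 0, shut at -1). A call has 1 to 12 rows; each row is the pose to reach, as a shift and turn from the pose commanded when the call began; what a row does not reach only later rows make up. A row lasts 1/12 s, in which the tool goes at most 41.7 mm and 7.16 degrees, less where a joint would pass 70% of its speed; a pose out of reach is approached as far as the arm can. A call with a number of a shift or a turn outside -1 to 1 is refused whole. A call with a gripper value outside its range is refused whole. The fingers move at their own pace and stop on an object; the grip force is fixed at half the most. Time passes only in rows, so rows that repeat a pose let the fingers close. It gives the time, the measured TCP pose, the force, the opening and the grip force at its end, in the units of the state.
- ctrl.read_state(): the state, without advancing time (a new reading comes with each control period).
- ctrl.capture(name): name is "scene" or "side" or "wrist"; returns (picture, depth): 384x512x3 uint8, blue, green, red; 384x512 float32, m along the optical axis (not along the pixel's ray), 0 where there is no reading.
- ctrl.camera_params(name): a dict with "fx", "fy", "cx", "cy" (pixels), "T" (4x4, takes a point from camera to world coordinates); the wrist camera has in their place "tool_from_camera" (4x4, takes a point from camera to tool coordinates, whose origin is the TCP and whose axes are the flange's). Camera axes: x right, y down, z forward; pixel columns grow to the right and rows downward; lengths in m; the calibration is good to about 2 mm. A picture is of the moment at which its call begins: read the wrist's pose just before it. camera_params takes no time and is no camera call.
- ctrl.hand_in(): hands the job in; it is judged then, once.
Trained networks look in the newest picture that a camera, given by its name, has taken for a name from the list of things; names that differ only in an ending like _2 or _b are one class to them, and where a whole thing is asked for, a point or a joint stands for the part that bears it (a point fixed in the world has none). Each returns a list of dicts, best first, with "p" (0 to 1); they miss things now and then, are a little off and sometimes report something else, mostly with a low value. They report only what shows in the picture. A call takes as long as a camera call. They do not tell look-alikes from the thing itself.
- ctrl.look_for(thing, camera): "box" ([left, top, right, bottom] as shares, 0 to 1, of the picture: columns of its width, rows of its height, round what is visible of it).
- ctrl.regions_of(thing, camera): "pixels" (384x512 bool, what is visible of it) and "box" ([left, top, right, bottom] as shares, 0 to 1, of the picture: columns of its width, rows of its height, round what is visible of it).
The state is a dict: "time": time; "joint_pos": joint angles; "qd": joint speeds; "tau": joint torques, N m; "ee_pos": TCP position; "tcp_rot": TCP orientation; "contact_force": force on the tool from outside, world axes, zero at the start; "moment": the same for the moment, N m; "gripper_width": finger opening in m; "grasp_force": force on a finger pad.
Only numpy, scipy, OpenCV 4.12 (cv2) and the standard library are available. Lean on these libraries where they do the work, as an engineer would, in place of code of your own. Each camera call takes 0.05 s, during which the arm holds its last target. There are 200 camera calls.

TASK

Lift the red-barred lever of the lever arch file so that its rings spring open, slip the stripped green circuit board over both posts and lower it gently until it lies flat on the file, then bring the lever down until it is fully home with the rings shut over the board, and seat it there with a firm press of about 18 N for a moment. Feel for the lever and do not force it against its stops: never push or pull its bar up or down with more than 25 N. Leave the blue board and the other things on the bench where they are.

Things in the scene. Friction and masses are not known exactly. Their poses are not given: they have to be found in the camera images.
- file: Dark opened lever arch file, lying flat, fixed: slab 250 (its x) x 240 (its y) x 6 mm, pale lining. Origin: centre of its underside, z up. A steel plate (to 9 mm high, x -72 to -17 mm) carries two cheeks 37 mm high (x -45, y -52 and +52) with the lever's hinge. The board belongs flat on the lining, from the posts towards +x.
- posts_mid (a point): Half-way between the tips of the two fixed upright steel posts, 50 mm above the bench, at file x +10, y 0. The posts are 8 mm in diameter with pointed tips and stand at file y -40 and +40 mm.
- lever_axis (a point): Lever hinge axis, along the file's y, at file x -45, y 0, 30 mm above the bench. The lever carries two steel ring arches (y -40 and +40) that close down on the post tips, and between them a wire loop reaching towards the file's +x, ending in a round red bar, 12 mm thick, 60 mm long along y. The loop's wires run at y -27 and +27, open between, so a finger fits behind the bar.
- lever_elbow (a point): Elbow of the lever; when home 20 mm in file +x of and 30 mm above the axis. If straight, the bar's centre is 75 mm further and 12 mm higher (axes turning with the lever). WORN: at this elbow the loop is bent by hard use, up to 0.13 rad up or down, unmeasured, in no reading; it stays so. Home, the bar's centre is thus 62 to 82 mm above the bench: find it by touch or sight.
- lever (a joint): Lever angle, rad: 0 = home (hard stop, rings shut), 1.1 = fully lifted (stop, rings open, loop about upright, post tops and everything with file x above -20 mm free). Over-centre spring: from about 0.2 up it springs fully open if let go; below that it may stay part-way. 1 to 3 N at the bar lifts it; pushing it shut takes up to about 14 N when open, falling to almost nothing near home.
- flex (a joint): Springy give of the loop at its elbow under load, rad: 0 unloaded, negative when the bar is pushed down (towards shut), positive when pulled up; 0.0019 rad (0.14 mm at the bar) per newton across the loop at the bar; so 12 N gives 0.023, 28 N 0.053.
- green_board_grip (a point): Board to file: green, 110 (x) x 120 (y) x 5 mm, 200 g, with a heavy finned copper heat sink 44 (x) x 22 (y) x 25 mm. This point: centre of the heat sink, 17.5 mm above the board's underside, z up. Two round 13 mm holes, ringed in copper, lie at x -73, y -40 and +40 mm from it. Filed: axes along the file's, this point at file x +83, y 0, 23.5 mm above the bench.
- blue_board_grip (a point): Blue board of the same make and size, same point; to be left alone. Green and blue may have changed places.
- drive: Bare hard disk 101 x 147 x 26 mm, origin under its centre.
- cup: Steel cup, 70 mm across, 60 mm high, origin under its centre.
- screwdriver: Screwdriver lying along its x.
- pliers: Blue-handled pliers, about 140 mm long, lying along their x.
- memory: Memory stick 133 x 30 x 4 mm, origin under its centre.
- green_board: The green board itself: origin under the centre of its 110 x 120 mm slab (30 mm in -x and 17.5 mm below green_board_grip), same axes.
Things that resemble listed ones, but are neither listed nor needed, are in the scene too. Of the things that look like the green_board, the larger one is meant.

How it is judged:
On the way, in this order (a step that is already met when the one before it is completed fails the run):
1. the lever is lifted fully and the rings are open (value of joint lever above 1 rad), for 0.2 s.
2. the green board lies flat over both posts with the rings open (x of green_board_grip in the frame of file between 0.078 and 0.088 m and y of green_board_grip in the frame of file between -0.005 and 0.005 m and z of green_board_grip in the frame of file below 0.028 m and angle between green_board_grip's own z axis and vertical below 0.06 rad and value of joint lever above 0.9 rad), for 0.2 s.
3. the lever is pressed firmly on its home stop, with more than 12 N at the bar (loop flexed down by over 0.023 rad) (x of green_board_grip in the frame of file between 0.078 and 0.088 m and y of green_board_grip in the frame of file between -0.005 and 0.005 m and z of green_board_grip in the frame of file below 0.028 m and angle between green_board_grip's own z axis and vertical below 0.06 rad and value of joint lever below 0.025 rad and value of joint flex below -0.023 rad), for 0.15 s.
At the end, for the whole second after the job is handed in: The lever is home (below 0.025 rad) with the rings shut; the green board lies flat and still on the file over both posts: its heat sink's centre within 5 mm of file x = 83 mm and of file y = 0, less than 28 mm above the bench, tilted less than 0.06 rad (x of green_board_grip in the frame of file between 0.078 and 0.088 m and y of green_board_grip in the frame of file between -0.005 and 0.005 m and z of green_board_grip in the frame of file below 0.028 m and angle between green_board_grip's own z axis and vertical below 0.06 rad and value of joint lever below 0.025 rad and linear speed of green_board below 0.02 m/s and angular speed of green_board below 0.2 rad/s); the robot touches nothing.
It fails at once if the lever is overloaded: its loop is flexed by more than 0.053 rad (28 N across the bar), up or down (value of joint flex above 0.053 rad or value of joint flex below -0.053 rad).
It fails at once if the green board is dropped onto the file or slammed down (faster than 0.5 m/s close above the file) (horizontal distance between green_board_grip and file below 0.16 m and height (world z) of green_board_grip below 0.07 m and linear speed of green_board above 0.5 m/s).
It fails at once if the blue board, hard disk, cup, screwdriver, pliers or memory stick is shifted by more than 25 mm (distance of any of blue_board_grip, drive, cup, screwdriver, pliers, memory from where it was at the start of the episode above 0.025 m).
It also fails if it takes over 72 s, if anything falls off the work surface, if the arm or the gripper's body presses on something with over 40 N, if the wrist force passes 120 N, or if a joint passes its speed limit or range.

## Working session

There is one attempt and no reset: what is moved stays moved. The work goes in short steps, Python scripts to look and compute and a shell command to move; the robot and the scene stay as the last step left them, time stands still between calls to the robot, and variables do not carry over. Pictures are saved under pics/ and viewed, at most 10 in all, crops included, and the job is handed in when it is done.

```bash
ls; mkdir -p pics
cat > h.py <<'E'
import numpy as np, cv2
from plant import ctrl
from scipy.spatial.transform import Rotation as R
def camT(name, st=None):
    c=ctrl.camera_params(name)
    if name!="wrist": return c,np.array(c["T"])
    st=st or ctrl.read_state()
    T=np.eye(4);T[:3,:3]=R.from_quat(st["tcp_rot"]).as_matrix();T[:3,3]=st["ee_pos"]
    return c,T@np.array(c["tool_from_camera"])
def cloud(name):
    c,T=camT(name)
    im,d=ctrl.capture(name)
    v,u=np.mgrid[:384,:512]
    P=np.stack([(u-c["cx"])/c["fx"]*d,(v-c["cy"])/c["fy"]*d,d],-1)
    W=P@T[:3,:3].T+T[:3,3]
    W[d==0]=np.nan
    return im,d,W
E
python3 - <<'E'
from h import *
a,d,W=cloud("scene"); b,d2,W2=cloud("side")
cv2.imwrite("pics/s1.png",a); cv2.imwrite("pics/s2.png",b)
np.savez("c.npz",a=a,W=W,b=b,W2=W2)
for cam,w in (("scene",W),("side",W2)):
  print(cam,ctrl.camera_params(cam)["T"])
  for t in ("file","green_board","blue_board_grip","lever_elbow"):
    for r in ctrl.regions_of(t,cam)[:3]:
        m=r["pixels"]; print(t,round(r["p"],2),np.round(np.array(r["box"])*[512,384,512,384]),np.round(np.nanmedian(w[m],0),3))
E
```

```text
pics
scene [[ 0.69736943  0.6110254  -0.37459824  1.08156484]
 [ 0.71667705 -0.58935569  0.37287247 -0.56047607]
 [ 0.00706295 -0.52849582 -0.84890652  1.26982209]
 [ 0.          0.          0.          1.        ]]
file 0.7 [222. 138. 311. 209.] [0.507 0.064 0.006]
green_board 0.69 [118. 191. 149. 216.] [ 0.283 -0.36   0.003]
green_board 0.68 [188. 237. 232. 282.] [ 0.619 -0.311  0.005]
blue_board_grip 0.96 [161. 200. 204. 238.] [ 0.452 -0.278  0.005]
lever_elbow 0.84 [249. 150. 281. 173.] [0.507 0.105 0.061]
side [[-0.94651296 -0.17541234  0.27082048  0.26253352]
 [-0.32249357  0.48686288 -0.81176501  0.83222804]
 [ 0.01054116 -0.85568396 -0.51739138  0.64414056]
 [ 0.          0.          0.          1.        ]]
file 0.92 [194. 202. 313. 285.] [0.479 0.107 0.007]
green_board 0.92 [237. 157. 278. 177.] [ 0.603 -0.306  0.005]
green_board 0.75 [334. 169. 362. 184.] [ 0.276 -0.349  0.004]
blue_board_grip 0.81 [279. 168. 322. 191.] [ 0.436 -0.274  0.005]
blue_board_grip 0.63 [232. 207. 278. 243.] [0.493 0.104 0.061]
lever_elbow 0.89 [232. 207. 276. 244.] [0.489 0.099 0.055]
lever_elbow 0.5 [242. 206. 278. 231.] [0.485 0.044 0.064]
lever_elbow 0.47 [195. 337. 303. 350.] [0.366 0.397 0.02 ]
```

Run:
```python
from h import *
z=np.load("c.npz")
a=cv2.resize(z["a"][110:310,90:350],None,fx=3,fy=3,interpolation=3)[:600,:780]
cv2.imwrite("pics/v1.png",a)
b=cv2.resize(z["b"][140:340,170:400],None,fx=3,fy=3,interpolation=3)
cv2.imwrite("pics/v2.png",b)
```

```text
(no output)
```

View pics/v1.png

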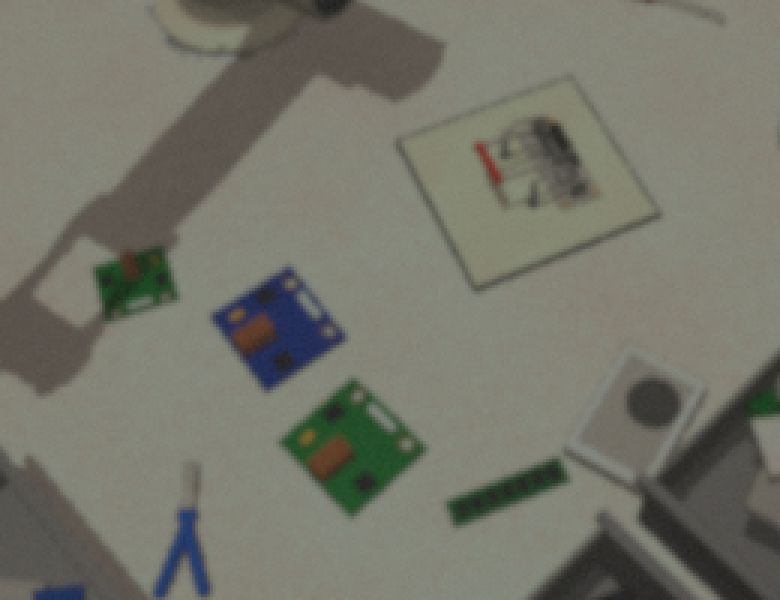

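View pics/v2.png

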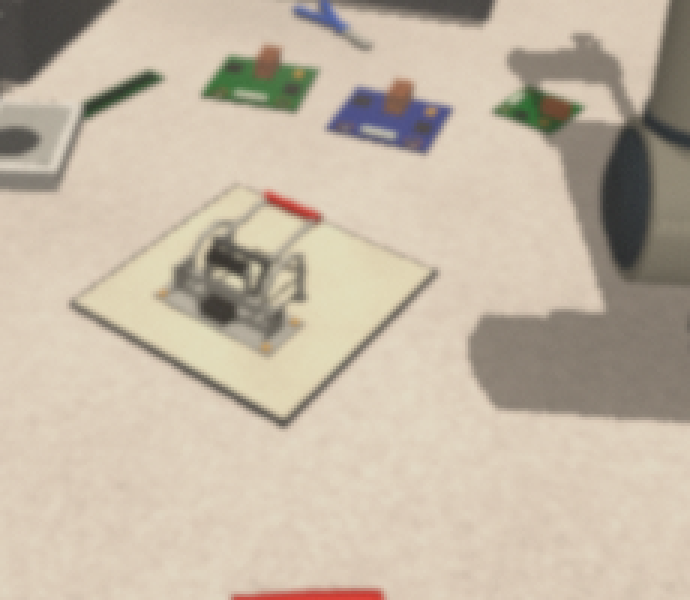

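Views 1 and 2: the scene shows the file at crop (530,180) with the red bar at (487,162) on its left. The large green board is at (352,447) with its holes at (358,395) and (405,443). The blue board is at (278,328), and the small look-alike green board at (135,283).

Run:
```python
from h import *
z=np.load("c.npz")
for im,W in ((z["a"],z["W"]),(z["b"],z["W2"])):
    hsv=cv2.cvtColor(im,cv2.COLOR_BGR2HSV)
    H,S,V=[hsv[...,i].astype(int) for i in range(3)]
    red=((H<8)|(H>172))&(S>130)&(W[...,2]>.04)&(np.abs(W[...,0]-.5)<.15)&(np.abs(W[...,1]-.05)<.15)
    P=W[red];c=np.median(P,0);u=np.linalg.svd((P-c)[:,:2])[2][0]
    print("bar",len(P),c.round(3),u.round(2),P.min(0).round(3),P.max(0).round(3))
    g=(H>35)&(H<90)&(S>90)&(np.abs(W[...,0]-.61)<.11)&(np.abs(W[...,1]+.31)<.11)&(W[...,2]<.02)
    print("green",g.sum(),cv2.minAreaRect((W[g][:,:2]*1000).astype(np.float32)))
    cu=(W[...,2]>.02)&(W[...,2]<.04)&(np.abs(W[...,0]-.61)<.1)&(np.abs(W[...,1]+.31)<.1)
    print("sink",cu.sum(),np.median(W[cu],0).round(3), cv2.minAreaRect((W[cu][:,:2]*1000).astype(np.float32)))
for cam,w in (("scene",z["W"]),("side",z["W2"])):
    im,d,w=cloud(cam)
    m=ctrl.regions_of("file",cam)[0]["pixels"]
    m&=(w[...,2]<.015)
    print("file",cv2.minAreaRect((w[m][:,:2]*1000).astype(np.float32)))
print(ctrl.camera_params("wrist"),ctrl.read_state())
```

```text
bar 23 [0.478 0.024 0.07 ] [ 0.95 -0.32] [0.45  0.015 0.063] [0.501 0.035 0.073]
green 693 ((611.20458984375, -309.21759033203125), (114.98174285888672, 103.30895233154297), 0.3468400835990906)
sink 107 [ 0.614 -0.339  0.028] ((612.76953125, -339.319091796875), (45.109046936035156, 25.808401107788086), 86.6096420288086)
bar 44 [0.473 0.027 0.07 ] [-0.95  0.31] [0.448 0.015 0.064] [0.499 0.037 0.073]
green 201 ((608.5343627929688, -304.1566467285156), (109.97321319580078, 94.83900451660156), 1.6180288791656494)
sink 49 [ 0.608 -0.336  0.028] ((608.4210815429688, -341.1072082519531), (23.3663272857666, 46.91288757324219), 2.057827949523926)
file ((493.0606689453125, 74.08531951904297), (254.7963104248047, 249.27894592285156), 71.7716064453125)
file ((491.21160888671875, 62.43091583251953), (269.8385925292969, 248.7454071044922), 71.08381652832031)
{'fx': 273.95551888672696, 'fy': 273.95551888672696, 'cx': 251.45041642513394, 'cy': 191.27745315227625, 'tool_from_camera': array([[-5.41579484e-04, -9.52192525e-01, -3.05498120e-01,
         7.87949052e-02],
       [ 9.99999477e-01, -2.5051
[... 241 characters left out ...]
oint_pos': array([-1.32270367e+00,  9.10740276e-02,  1.23066430e+00,  3.98709992e-05,
        1.81978773e+00, -5.67205546e-02]), 'qd': array([-3.73225548e-04,  3.49450810e-04,  9.57211349e-04,  1.30175242e-03,
       -9.80553873e-05, -6.64483481e-05]), 'tau': array([-1.80891817e-03, -4.58313560e+01, -4.17992878e+01, -3.35568184e-04,
        5.28712935e-04, -1.17397607e-05]), 'ee_pos': array([ 0.18007483, -0.57236859,  0.23131095]), 'tcp_rot': array([9.88407830e-01, 1.51822136e-01, 2.24131748e-05, 3.12967348e-05]), 'contact_force': array([ 0.65349416, -0.42444312,  0.32172663]), 'moment': array([ 0.02821103,  0.00502107, -0.03064146]), 'grasp_force': 0.0, 'gripper_width': 0.08552328237024022}
```

```bash
python3 -m creep '[[0.48,0.94,0,0,0,-0.05,-1],[0.48,0.94,0,0,0,-0.05,-1],[0.48,0.94,0,0,0,-0.05,-1]]'
python3 -m creep '[[0.48,0.94,0,0,0,-0.05,-1],[0.48,0.94,0,0,0,-0.05,-1],[0.48,0.94,0,0,0,-0.05,-1]]'
python3 -m creep '[[0.48,0.94,0,0,0,-0.05,-1],[0.48,0.94,0,0,0,-0.05,-1],[0.48,0.94,0,0,0,-0.05,-1]]'
python3 -m creep '[[0.48,0.94,0,0,0,-0.05,-1],[0.48,0.94,0,0,0,-0.05,-1],[0.48,0.94,0,0,0,-0.05,-1]]'
python3 -m creep '[[0.48,0.94,0,0,0,-0.05,-1],[0.48,0.94,0,0,0,-0.05,-1],[0.48,0.94,0,0,0,-0.05,-1]]'
python3 -m creep '[[0.48,0.94,0,0,0,-0.05,-1],[0.48,0.94,0,0,0,-0.05,-1],[0.48,0.94,0,0,0,-0.05,-1]]'
python3 -m creep '[[0.48,0.94,0,0,0,-0.05,-1],[0.48,0.94,0,0,0,-0.05,-1],[0.48,0.94,0,0,0,-0.05,-1]]'
python3 -m creep '[[0.48,0.94,-0.3,0,0,-0.05,-1],[0.48,0.94,-0.3,0,0,-0.05,-1],[0.48,0.94,-0.3,0,0,-0.05,-1],[0.48,0.94,-0.3,0,0,-0.05,-1]]'
python3 - <<'E'
from h import *
im,d,W=cloud("wrist"); np.savez("w1.npz",a=im,W=W)
cv2.imwrite("pics/w1.png",im)
hsv=cv2.cvtColor(im,cv2.COLOR_BGR2HSV);H,S,V=[hsv[...,i].astype(int) for i in range(3)]
red=((H<8)|(H>172))&(S>130)&(W[...,2]>.04)
P=W[red];c=np.median(P,0);u=np.linalg.svd((P-c)[:,:2])[2][0]
print("bar",len(P),c.round(4),u.round(3),P.min(0).round(3),P.max(0).round(3))
r=ctrl.regions_of("file","wrist")[0];m=r["pixels"]
m&=(W[...,2]<.012)&(W[...,2]>.003)
print("file",r["p"],r["box"],cv2.minAreaRect((W[m][:,:2]*1000).astype(np.float32)))
E
```

```text
time: 0.95
ee_pos: [0.221, -0.4927, 0.2311]
tcp_rot: [0.993, 0.115, 0.001, -0.001]
contact_force: [-0.3, 0.0, -0.2]
gripper_width: 0.0514
grasp_force: 0.0
time: 1.2
ee_pos: [0.2594, -0.4176, 0.2321]
tcp_rot: [0.997, 0.076, 0.001, -0.001]
contact_force: [-0.1, 1.1, 0.6]
gripper_width: 0.0122
grasp_force: 0.0
time: 1.45
ee_pos: [0.2978, -0.3425, 0.2323]
tcp_rot: [0.999, 0.037, 0.001, -0.0]
contact_force: [0.3, 0.4, 0.4]
gripper_width: -0.0001
grasp_force: 0.0
time: 1.7
ee_pos: [0.3361, -0.2672, 0.2321]
tcp_rot: [1.0, -0.001, 0.001, -0.001]
contact_force: [-0.6, 0.6, -0.3]
gripper_width: 0.0003
grasp_force: 0.0
time: 1.95
ee_pos: [0.3744, -0.1918, 0.2318]
tcp_rot: [0.999, -0.04, 0.001, -0.001]
contact_force: [-0.3, -1.1, -0.8]
gripper_width: -0.0003
grasp_force: 0.0
time: 2.2
ee_pos: [0.4125, -0.1167, 0.2314]
tcp_rot: [0.997, -0.079, 0.001, -0.001]
contact_force: [0.0, -0.2, 0.5]
gripper_width: 0.0
grasp_force: 0.0
time: 2.45
ee_pos: [0.4507, -0.0418, 0.231]
tcp_rot: [0.993, -0.119, 0.0, -0.001]
contact_force: [0.7, 0.4, 0.8]
gripper_width: 0.0002
grasp_force: 0.0
time: 2.78
ee_pos: [0.4875, 0.0298, 0.2058]
tcp_rot: [0.987, -0.159, -0.001, 0.0]
contact_force: [0.3, -0.7, -0.1]
gripper_width: -0.0002
grasp_force: 0.0
bar 1229 [0.4956 0.0263 0.262 ] [0.39  0.921] [ 0.448 -0.031  0.064] [0.523 0.123 0.304]
file 0.83 [0.2115, 0.1979, 0.6346, 0.6664] ((492.9941711425781, 73.76033020019531), (250.17027282714844, 240.1642303466797), 71.10820770263672)
```

View pics/w1.png

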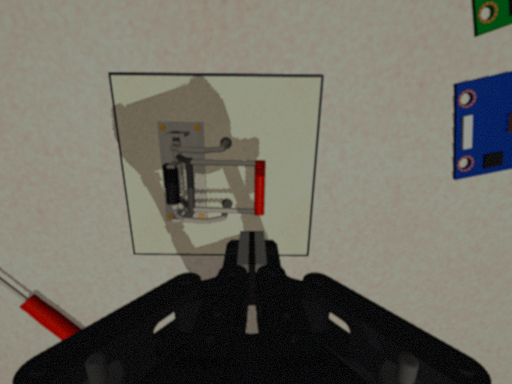

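The wrist view shows the whole file. The red bar runs from (260,162) to (260,215), the post and ring ends are at about (226,145) and (226,203), and the shut fingertips are at (252,240).

```bash
cat >> h.py <<'E'
C=np.array([.493,.0738]);YA=np.radians(-108.9)
X=np.array([np.cos(YA),np.sin(YA)]);Y=np.array([-X[1],X[0]])
def tf(p): # world->file
    p=np.asarray(p,float); q=p[...,:2]-C
    return np.stack([q@X,q@Y,p[...,2]],-1)
def fw(x,y,z): return np.r_[C+x*X+y*Y,z]
E
python3 - <<'E'
from h import *
z=np.load("w1.npz");im,W=z["a"],z["W"]
hsv=cv2.cvtColor(im,cv2.COLOR_BGR2HSV);H,S,V=[hsv[...,i].astype(int) for i in range(3)]
F=tf(W)
red=((H<8)|(H>172))&(S>130)&(W[...,2]>.04)&(W[...,2]<.1)&(np.abs(F[...,0])<.12)&(np.abs(F[...,1])<.1)
print("bar",np.percentile(F[red],[2,25,50,75,98],axis=0).round(4))
for y in (-40,40):
  m=(np.abs(F[...,1]-y/1e3)<.01)&(np.abs(F[...,0]-.01)<.02)&(F[...,2]>.035)&(F[...,2]<.1)
  print(y,m.sum(),np.nanmedian(F[m],0).round(4),np.percentile(F[m],[5,95],axis=0).round(4))
print(tf(ctrl.read_state()["ee_pos"]))
E
```

```text
bar [[-0.0384 -0.0278  0.0671]
 [ 0.0482 -0.0132  0.0698]
 [ 0.0507  0.0028  0.0707]
 [ 0.0534  0.0167  0.0714]
 [ 0.0559  0.0297  0.0725]]
-40 131 [ 0.0028 -0.0386  0.0605] [[-0.0083 -0.0417  0.0464]
 [ 0.0125 -0.037   0.0663]]
40 171 [0.004  0.0406 0.0603] [[-0.0085  0.0338  0.042 ]
 [ 0.0138  0.0431  0.0662]]
[0.04514714 0.00943069 0.20743019]
```

```bash
python3 -m creep '[[-0.42,-0.86,0,0.473,-0.162,0,-1],[-0.42,-0.86,0,0.473,-0.162,0,-1],[-0.42,-0.86,0,0.473,-0.162,0,-1],[-0.42,-0.86,0,0.473,-0.162,0,-1],[-0.42,-0.86,0,0.473,-0.162,0,-1],[-0.42,-0.86,0,0.473,-0.162,0,-1],[-0.42,-0.86,0,0.473,-0.162,0,-1],[-0.42,-0.86,0,0.473,-0.162,0,-1]]'
python3 -m creep '[[0,0,-0.7,0,0,0,-1],[0,0,-0.7,0,0,0,-1],[0,0,-0.7,0,0,0,-1],[0,0,-0.7,0,0,0,-1]]'
python3 -m creep '[[0,0,-0.7,0,0,0,-1],[0,0,-0.7,0,0,0,-1],[0,0,-0.7,0,0,0,-1],[0,0,-0.7,0,0,0,-1]]'
python3 - <<'E'
from h import *
s=ctrl.read_state();print(s["time"],tf(s["ee_pos"]),R.from_quat(s["tcp_rot"]).as_matrix()[:,2],fw(1,0,0)-fw(0,0,0))
im,d=ctrl.capture("side");cv2.imwrite("pics/v3.png",cv2.resize(im[120:320,150:400],None,fx=3,fy=3,interpolation=3))
E
```

```text
time: 3.55
ee_pos: [0.4523, -0.0427, 0.2052]
tcp_rot: [0.911, -0.152, 0.064, -0.378]
contact_force: [-0.2, 0.7, -1.2]
gripper_width: -0.0001
grasp_force: 0.0
time: 3.88
ee_pos: [0.4535, -0.0394, 0.152]
tcp_rot: [0.912, -0.149, 0.064, -0.377]
contact_force: [-0.0, 0.1, 0.1]
gripper_width: -0.0002
grasp_force: 0.0
time: 4.22
ee_pos: [0.4539, -0.0392, 0.0965]
tcp_rot: [0.912, -0.148, 0.064, -0.378]
contact_force: [0.2, 0.4, 0.6]
gripper_width: -0.0
grasp_force: 0.0
4.2167 [ 0.11958039 -0.00041388  0.09654311] [ 0.22866369  0.66962631 -0.7066212 ] [-0.32391742 -0.94608536  0.        ]
```

View pics/v3.png

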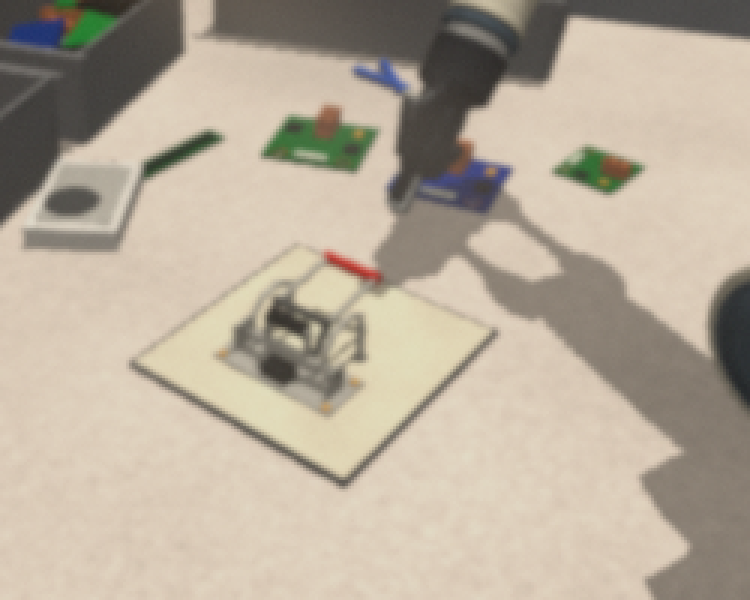

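The tool is tilted correctly, pointing at the bar from the file's +x side, with the fingertip at (400,200). Next I slide in under the bar, then lift.

```bash
python3 -m creep '[[0.08,0.24,-0.26,0,0,0,-1],[0.16,0.47,-0.52,0,0,0,-1],[0.2,0.59,-0.65,0,0,0,-1],[0.24,0.71,-0.78,0,0,0,-1],[0.24,0.71,-0.78,0,0,0,-1],[0.24,0.71,-0.78,0,0,0,-1]]'
python3 -m creep '[[0.01,0.03,0.03,0,0,0,-1],[0.02,0.06,0.06,0,0,0,-1],[0.03,0.09,0.09,0,0,0,-1],[0.03,0.09,0.09,0,0,0,-1]]'
python3 -m creep '[[0.01,0.03,0.03,0,0,0,-1],[0.02,0.06,0.06,0,0,0,-1],[0.03,0.09,0.09,0,0,0,-1],[0.03,0.09,0.09,0,0,0,-1]]'
python3 -c "
from h import *
print(tf(ctrl.read_state()['ee_pos']))"
```

```text
time: 4.77
ee_pos: [0.4735, 0.0172, 0.0346]
tcp_rot: [0.912, -0.148, 0.065, -0.377]
contact_force: [0.1, -0.4, 0.3]
gripper_width: -0.0001
grasp_force: 0.0
time: 5.1
ee_pos: [0.476, 0.0241, 0.0416]
tcp_rot: [0.912, -0.148, 0.065, -0.377]
contact_force: [0.4, -0.3, -0.2]
gripper_width: -0.0
grasp_force: 0.0
time: 5.43
ee_pos: [0.478, 0.0321, 0.048]
tcp_rot: [0.912, -0.148, 0.064, -0.377]
contact_force: [-0.9, -0.2, 0.2]
gripper_width: 0.0002
grasp_force: 0.0
[ 0.04433804 -0.00071896  0.04802176]
```

```bash
python3 -m creep '[[0.015,0.03,0.06,0,0,0,-1],[0.03,0.06,0.12,0,0,0,-1],[0.04,0.09,0.18,0,0,0,-1],[0.04,0.09,0.18,0,0,0,-1]]'
python3 -m creep '[[0.015,0.03,0.06,0,0,0,-1],[0.03,0.06,0.12,0,0,0,-1],[0.04,0.09,0.18,0,0,0,-1],[0.04,0.09,0.18,0,0,0,-1]]'
python3 - <<'E'
from h import *
s=ctrl.read_state();print(tf(s["ee_pos"]))
im,d,W=cloud("side");F=tf(W)
hsv=cv2.cvtColor(im,cv2.COLOR_BGR2HSV);H,S,V=[hsv[...,i].astype(int) for i in range(3)]
red=((H<8)|(H>172))&(S>130)&(W[...,2]>.04)&(W[...,2]<.17)&(np.abs(F[...,0])<.12)&(np.abs(F[...,1])<.1)
print(red.sum(),np.median(F[red],0))
E
```

```text
time: 5.77
ee_pos: [0.4815, 0.0391, 0.0632]
tcp_rot: [0.912, -0.148, 0.065, -0.377]
contact_force: [1.0, 0.5, -0.1]
gripper_width: 0.0002
grasp_force: 0.0
time: 6.1
ee_pos: [0.4847, 0.0463, 0.0775]
tcp_rot: [0.912, -0.148, 0.065, -0.377]
contact_force: [0.3, -0.7, -0.4]
gripper_width: 0.0
grasp_force: 0.0
[0.02872981 0.00103603 0.07746667]
61 [-0.03397976 -0.00474585  0.1351659 ]
```

Lever sprung fully open (bar at file x −34, z 135 mm). Backing off and going to the green board.

```bash
python3 -m creep '[[0,-0.5,0.6,0,0,0,-1],[-0.1,-0.9,0.9,0,0,0,-1],[-0.1,-0.9,0.9,0,0,0,-1],[-0.1,-0.9,0.9,0,0,0,-1]]'
python3 -m creep '[[0.4,-0.8,0.6,-0.473,0.162,0,0],[0.4,-0.8,0.6,-0.473,0.162,0,0],[0.4,-0.8,0.6,-0.473,0.162,0,0],[0.4,-0.8,0.6,-0.473,0.162,0,0],[0.4,-0.8,0.6,-0.473,0.162,0,0],[0.4,-0.8,0.6,-0.473,0.162,0,0],[0.4,-0.8,0.6,-0.473,0.162,0,0],[0.4,-0.8,0.6,-0.473,0.162,0,0]]'
python3 -m creep '[[0.45,-0.95,0,0,0,0.07,1],[0.45,-0.95,0,0,0,0.07,1],[0.45,-0.95,0,0,0,0.07,1]]'
python3 -m creep '[[0.45,-0.95,0,0,0,0.07,1],[0.45,-0.95,0,0,0,0.07,1],[0.45,-0.95,0,0,0,0.07,1]]'
python3 -m creep '[[0.4,-0.95,0,0,0,0.07,1],[0.4,-0.95,0,0,0,0.07,1],[0.4,-0.95,0,0,0,0.07,1],[0.4,-0.95,0,0,0,0.07,1]]'
python3 - <<'E'
from h import *
s=ctrl.read_state();print(s["time"],s["ee_pos"],R.from_quat(s["tcp_rot"]).as_matrix().round(3))
im,d,W=cloud("wrist"); np.savez("w2.npz",a=im,W=W); cv2.imwrite("pics/w2.png",im)
for r in ctrl.regions_of("green_board","wrist"): print(r["p"],np.array(r["box"])*[512,384,512,384])
hsv=cv2.cvtColor(im,cv2.COLOR_BGR2HSV);H,S,V=[hsv[...,i].astype(int) for i in range(3)]
near=(np.abs(W[...,0]-.61)<.1)&(np.abs(W[...,1]+.31)<.1)
g=(H>35)&(H<90)&(S>90)&near&(W[...,2]<.012)
print("green",g.sum(),cv2.minAreaRect((W[g][:,:2]*1000).astype(np.float32)))
cu=(W[...,2]>.024)&(W[...,2]<.036)&near
print("sink",cu.sum(),np.median(W[cu],0), cv2.minAreaRect((W[cu][:,:2]*1000).astype(np.float32)))
E
```

```text
time: 6.48
ee_pos: [0.4774, -0.0291, 0.1514]
tcp_rot: [0.912, -0.149, 0.067, -0.376]
contact_force: [1.2, -0.9, 0.1]
gripper_width: -0.0004
grasp_force: 0.0
time: 7.15
ee_pos: [0.5084, -0.0871, 0.195]
tcp_rot: [0.987, -0.158, -0.001, 0.0]
contact_force: [-0.8, -0.5, -0.3]
gripper_width: 0.0422
grasp_force: 0.0
time: 7.4
ee_pos: [0.5447, -0.1707, 0.1922]
tcp_rot: [0.994, -0.108, -0.002, -0.0]
contact_force: [0.6, -0.7, 0.1]
gripper_width: 0.0772
grasp_force: 0.0
time: 7.65
ee_pos: [0.5802, -0.2477, 0.1903]
tcp_rot: [0.999, -0.054, -0.003, -0.001]
contact_force: [1.1, 0.3, -0.7]
gripper_width: 0.0854
grasp_force: 0.0
time: 7.98
ee_pos: [0.6112, -0.3202, 0.1913]
tcp_rot: [1.0, 0.001, -0.002, -0.002]
contact_force: [-0.3, 0.5, 0.1]
gripper_width: 0.0854
grasp_force: 0.0
7.9833 [ 0.61124733 -0.32015046  0.19127545] [[ 1.     0.003 -0.005]
 [ 0.003 -1.     0.004]
 [-0.005 -0.004 -1.   ]]
0.59 [196.4032 120.1152 288.7168 212.5824]
green 6132 ((611.5411376953125, -308.42486572265625), (118.75247955322266, 108.64102172851562), 0.8859338760375977)
sink 615 [ 0.61214193 -0.33780659  0.02952246] ((611.5106201171875, -338.8049621582031), (22.564697265625, 43.88778305053711), 0.7858354449272156)
```

View pics/w2.png

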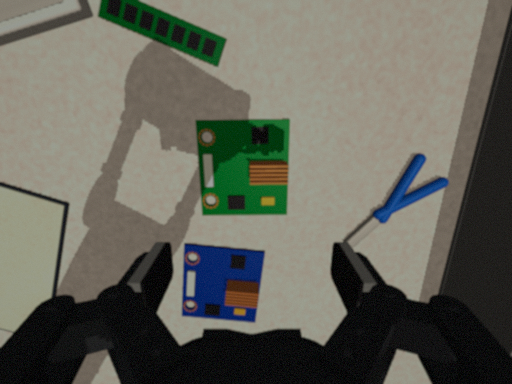

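The view shows the green board with its holes at (207,137) and (211,200) and its heat sink at (268,172). The blue board is below it, clear of the fingers.

```bash
python3 -m creep '[[0.01,-0.23,-0.5,0,0,0.01,1],[0.01,-0.23,-0.99,0,0,0.01,1],[0.01,-0.23,-0.99,0,0,0.01,1],[0.01,-0.23,-0.99,0,0,0.01,1]]'
python3 -m creep '[[0,0,-0.4,0,0,0,1],[0,0,-0.8,0,0,0,1],[0,0,-0.98,0,0,0,1],[0,0,-0.98,0,0,0,1]]'
python3 -m creep '[[0,0,-0.26,0,0,0,1],[0,0,-0.26,0,0,0,1]]'
python3 - <<'E'
from h import *
s=ctrl.read_state();print(s["ee_pos"])
im,d,W=cloud("wrist")
cu=(W[...,2]>.024)&(W[...,2]<.036)&(np.abs(W[...,0]-.61)<.03)&(np.abs(W[...,1]+.338)<.03)
print("sink",cu.sum(),np.median(W[cu],0), cv2.minAreaRect((W[cu][:,:2]*1000).astype(np.float32)))
E
```

```text
time: 8.42
ee_pos: [0.611, -0.3342, 0.1142]
tcp_rot: [1.0, 0.011, -0.003, -0.002]
contact_force: [0.6, -0.1, 0.4]
gripper_width: 0.0855
grasp_force: 0.0
time: 8.75
ee_pos: [0.6121, -0.3349, 0.037]
tcp_rot: [1.0, 0.011, -0.001, -0.001]
contact_force: [-0.7, 0.3, -1.1]
gripper_width: 0.0855
grasp_force: 0.0
time: 8.92
ee_pos: [0.6131, -0.3359, 0.0182]
tcp_rot: [1.0, 0.011, -0.0, -0.0]
contact_force: [-1.1, 0.4, -1.4]
gripper_width: 0.0852
grasp_force: 0.0
[ 0.61306803 -0.33591446  0.01818726]
sink 3240 [ 0.61251864 -0.33909121  0.02930304] ((611.5503540039062, -339.0778503417969), (23.404197692871094, 44.09872055053711), 0.32047149538993835)
```

```bash
python3 -m creep '[[-0.02,-0.04,-0.1,0,0,0,1],[-0.02,-0.04,-0.1,0,0,0,0.2],[-0.02,-0.04,-0.1,0,0,0,-0.2],[-0.02,-0.04,-0.1,0,0,0,-1],[-0.02,-0.04,-0.1,0,0,0,-1],[-0.02,-0.04,-0.1,0,0,0,-1],[-0.02,-0.04,-0.1,0,0,0,-1]]'
python3 -m creep '[[0,0,0.1,0,0,0,-1],[0,0,0.3,0,0,0,-1],[0,0,0.6,0,0,0,-1],[0,0,0.98,0,0,0,-1],[0,0,0.98,0,0,0,-1]]'
python3 -m creep '[[0,0,0.4,0,0,-0.1,-1],[0,0,0.8,0,0,-0.2,-1],[0,0,0.8,0,0,-0.21,-1],[0,0,0.8,0,0,-0.21,-1]]'
```

```text
time: 9.55
ee_pos: [0.6118, -0.3399, 0.011]
tcp_rot: [1.0, 0.011, 0.001, 0.0]
contact_force: [0.1, 0.1, 3.3]
gripper_width: 0.0424
grasp_force: 64.5
time: 9.97
ee_pos: [0.6135, -0.3409, 0.0959]
tcp_rot: [1.0, 0.011, 0.004, 0.003]
contact_force: [0.6, 0.2, 0.6]
gripper_width: 0.0427
grasp_force: 64.0
time: 10.3
ee_pos: [0.6122, -0.3401, 0.1553]
tcp_rot: [0.988, -0.155, 0.002, 0.001]
contact_force: [0.2, -1.0, -2.7]
gripper_width: 0.0426
grasp_force: 64.0
```

```bash
python3 -m creep '[[-0.2,0.4,0,0,0,0,-1],[-0.37,0.84,0,0,0,0,-1],[-0.37,0.84,0,0,0,0,-1]]'
python3 -m creep '[[-0.37,0.84,0,0,0,0,-1],[-0.37,0.84,0,0,0,0,-1],[-0.37,0.84,0,0,0,0,-1]]'
python3 -m creep '[[-0.37,0.84,0,0,0,0,-1],[-0.37,0.84,0,0,0,0,-1],[-0.37,0.84,0,0,0,0,-1]]'
python3 -m creep '[[-0.37,0.84,0,0,0,0,-1],[-0.37,0.84,0,0,0,0,-1],[-0.37,0.84,0,0,0,0,-1]]'
python3 -m creep '[[-0.37,0.83,0,0,0,-0.012,-1],[-0.37,0.83,0,0,0,-0.012,-1],[-0.37,0.83,0,0,0,-0.012,-1],[-0.37,0.83,0,0,0,-0.012,-1]]'
python3 - <<'E'
from h import *
s=ctrl.read_state();print(s["time"],tf(s["ee_pos"]),R.from_quat(s["tcp_rot"]).as_matrix().round(3))
im,d,W=cloud("wrist"); np.savez("w3.npz",a=im,W=W); cv2.imwrite("pics/w3.png",im)
F=tf(W)
hsv=cv2.cvtColor(im,cv2.COLOR_BGR2HSV);H,S,V=[hsv[...,i].astype(int) for i in range(3)]
g=(H>35)&(H<90)&(S>90)&(W[...,2]>.08)&(np.abs(F[...,0]-.05)<.1)&(np.abs(F[...,1])<.1)
print("green",g.sum(),np.median(F[g],0),cv2.minAreaRect((F[g][:,:2]*1000).astype(np.float32)))
A=np.c_[F[g][:,:2],np.ones(g.sum())];print("plane",np.linalg.lstsq(A,F[g][:,2],rcond=None)[0])
E
```

```text
time: 10.55
ee_pos: [0.5785, -0.2663, 0.1473]
tcp_rot: [0.989, -0.15, -0.005, -0.003]
contact_force: [-0.3, -0.3, -1.9]
gripper_width: 0.0427
grasp_force: 63.9
time: 10.8
ee_pos: [0.5497, -0.2001, 0.1493]
tcp_rot: [0.989, -0.15, -0.003, -0.002]
contact_force: [0.3, -0.7, -1.5]
gripper_width: 0.0427
grasp_force: 63.9
time: 11.05
ee_pos: [0.5203, -0.1335, 0.1502]
tcp_rot: [0.989, -0.15, -0.002, -0.001]
contact_force: [1.3, -0.1, -1.4]
gripper_width: 0.0429
grasp_force: 63.9
time: 11.3
ee_pos: [0.4909, -0.0667, 0.1507]
tcp_rot: [0.989, -0.15, -0.002, -0.001]
contact_force: [0.5, 0.5, -1.9]
gripper_width: 0.0428
grasp_force: 63.9
time: 11.63
ee_pos: [0.4627, -0.0035, 0.1512]
tcp_rot: [0.987, -0.16, -0.0, 0.0]
contact_force: [-0.1, -0.3, -1.1]
gripper_width: 0.0424
grasp_force: 63.9
11.6333 [ 0.08297506 -0.00356646  0.15120596] [[ 0.949 -0.317 -0.001]
 [-0.317 -0.949 -0.   ]
 [-0.001  0.001 -1.   ]]
green 21587 [0.0533873  0.01903032 0.14532996] ((71.99449920654297, -3.837554931640625), (120.18070220947266, 149.82579040527344), 89.89327239990234)
plane [ 0.16194945 -0.03054886  0.14356533]
```

View pics/w3.png

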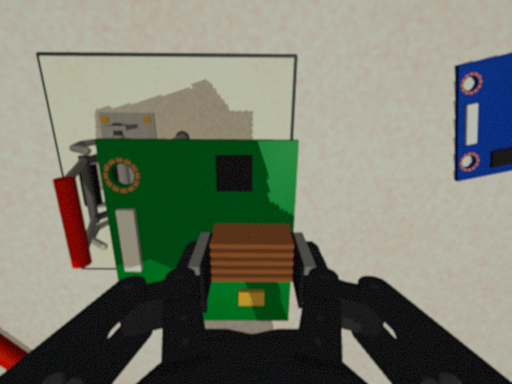

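The held board's visible hole is at (122,175). The lever bar is clear to the left at (70,220), and one post tip peeks past the board edge at (182,135).

Run:
```python
from h import *
z=np.load("w3.npz");im,W=z["a"],z["W"];F=tf(W)
hsv=cv2.cvtColor(im,cv2.COLOR_BGR2HSV);H,S,V=[hsv[...,i].astype(int) for i in range(3)]
g=(H>35)&(H<90)&(S>90)&(F[...,0]>-.03)&(F[...,0]<.12)&(np.abs(F[...,1])<.08)
zb=np.median(F[...,2][g]); g&=np.abs(F[...,2]-zb)<.004
P=F[g];A=np.c_[P[:,:2],np.ones(len(P))];k=np.linalg.lstsq(A,P[:,2],rcond=None)[0]
print("plane",k.round(4),np.std(A@k-P[:,2]),"rect",cv2.minAreaRect((P[:,:2]*1000).astype(np.float32)))
# hole: ring copper pixels -> ray/plane
c,_=camT("wrist"); 
hole=np.zeros_like(g);hole[150:202,98:148]=1
ring=hole&((H<18)|(H>170))&(S>60)
ys,xs=np.nonzero(ring);print("ring px",len(xs)); e=cv2.fitEllipse(np.c_[xs,ys].astype(np.float32));print(e)
print("ring file",np.median(F[ring],0), cv2.minEnclosingCircle((F[ring&(np.abs(F[...,2]-zb)<.006)][:,:2]*1000).astype(np.float32)))
m=(F[...,0]>-.005)&(F[...,0]<.025)&(np.abs(np.abs(F[...,1])-.04)<.012)&(F[...,2]>.035)&(F[...,2]<.06)
print("post",m.sum(),np.c_[np.argwhere(m)[:40:2],(F[m][:40:2]*1000).round(1)])
sk=(F[...,2]>zb+.02)&(F[...,2]<zb+.03)&(H<18)&(S>80)&(np.abs(F[...,0]-.083)<.03)&(np.abs(F[...,1])<.03)
print("sink",sk.sum(),cv2.minAreaRect((F[sk][:,:2]*1000).astype(np.float32)))
```

```text
plane [-0.0005 -0.0017  0.1453] 0.0006894352920495931 rect ((52.03667449951172, -3.8347854614257812), (109.85015869140625, 120.29602813720703), 0.04913201183080673)
ring px 266
((119.58099365234375, 176.09103393554688), (31.70298957824707, 38.1718635559082), 57.100765228271484)
ring file [nan nan nan] ((9.149940490722656, 36.14155960083008), 10.127120971679688)
post 5 [[138.  172.    8.6  43.8  38.1]
 [138.  174.   10.7  43.9  39.1]
 [138.  176.   11.8  43.6  36.3]]
sink 3493 ((82.13541412353516, -3.6898746490478516), (23.277450561523438, 43.808040618896484), 89.68277740478516)
```

```bash
python3 -m creep '[[0.04,-0.027,-0.2,0,0,0,-1],[0.04,-0.027,-0.4,0,0,0,-1],[0.04,-0.027,-0.6,0,0,0,-1],[0.04,-0.027,-0.8,0,0,0,-1],[0.04,-0.027,-0.95,0,0,0,-1],[0.04,-0.027,-0.95,0,0,0,-1],[0.04,-0.027,-0.95,0,0,0,-1],[0.04,-0.027,-0.95,0,0,0,-1]]'
cat > b.py <<'E'
from h import *
import sys
s=ctrl.read_state();print(s["time"],tf(s["ee_pos"]))
im,d,W=cloud("wrist"); cv2.imwrite("pics/%s.png"%sys.argv[1],im)
F=tf(W)
hsv=cv2.cvtColor(im,cv2.COLOR_BGR2HSV);H,S,V=[hsv[...,i].astype(int) for i in range(3)]
g=(H>35)&(H<90)&(S>90)&(F[...,0]>-.03)&(F[...,0]<.13)&(np.abs(F[...,1])<.08)
zb=np.median(F[...,2][g]); g&=np.abs(F[...,2]-zb)<.004
P=F[g];A=np.c_[P[:,:2],np.ones(len(P))];k=np.linalg.lstsq(A,P[:,2],rcond=None)[0]
print("plane",k.round(4),zb,"rect",cv2.minAreaRect((P[:,:2]*1000).astype(np.float32)))
E
python3 b.py w4
```

```text
time: 12.35
ee_pos: [0.467, -0.007, 0.0769]
tcp_rot: [0.987, -0.163, 0.001, 0.0]
contact_force: [-0.1, -0.1, -1.4]
gripper_width: 0.0426
grasp_force: 63.9
12.35 [0.0848312  0.0015865  0.07691226]
plane [-0.001   0.0002  0.0711] 0.07106533663117305 rect ((54.0898551940918, 1.3917007446289062), (120.3974609375, 110.217529296875), 89.68991088867188)
```

View pics/w4.png

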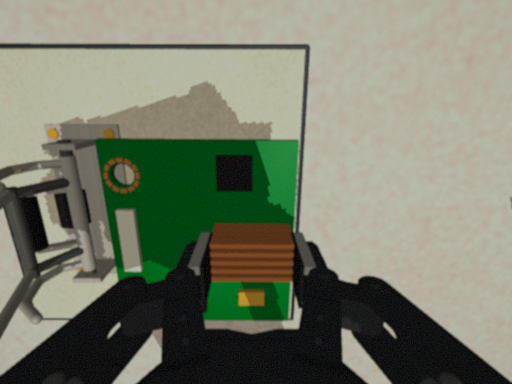

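Hole at (122,175) sits over the post. A small correction, then down to just above the tips.

```bash
python3 -m creep '[[-0.012,0.019,-0.1,0,0,0.003,-1],[-0.012,0.019,-0.15,0,0,0.003,-1],[-0.012,0.019,-0.15,0,0,0.003,-1],[-0.012,0.019,-0.15,0,0,0.003,-1]]'
python3 b.py w5
python3 - <<'E'
from h import *
im=cv2.imread("pics/w5.png")
cv2.imwrite("pics/w5c.png",cv2.resize(im[130:220,60:180],None,fx=5,fy=5,interpolation=2))
c,T=camT("wrist");Ti=np.linalg.inv(T)
for p in (fw(.01,.04,.05),fw(.01,.04,.042)):
    q=Ti@np.r_[p,1];print(q[0]/q[2]*c["fx"]+c["cx"],q[1]/q[2]*c["fy"]+c["cy"])
E
```

```text
time: 12.73
ee_pos: [0.4652, -0.0049, 0.0637]
tcp_rot: [0.987, -0.16, -0.0, 0.0]
contact_force: [0.8, 0.7, -0.9]
gripper_width: 0.0426
grasp_force: 63.9
12.7333 [ 0.08344443 -0.00078332  0.06372655]
plane [-0.0008 -0.0015  0.0579] 0.05784572514711081 rect ((52.62398147583008, -1.3212661743164062), (110.37825775146484, 120.67963409423828), 0.023578956723213196)
127.78015412736964 170.2399795391917
133.3949474607652 167.20071843408542
```

View pics/w5c.png

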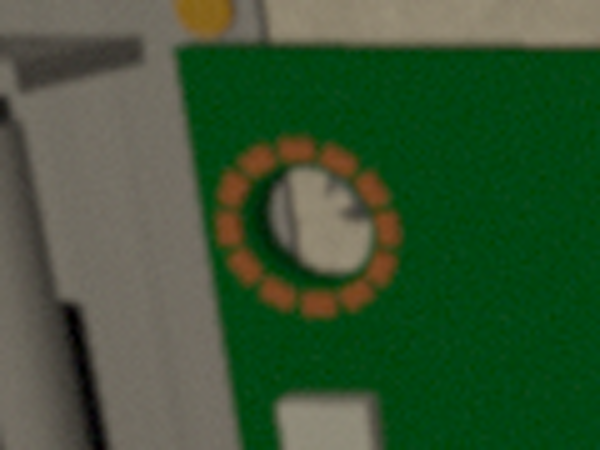

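The ring is centred at crop (310,228). The post tip shows at about crop (345,205), within roughly 1 mm of where the calibration predicts it. Lowering onto the posts.

```bash
python3 -m creep '[[0.014,-0.01,0,0,0,0,-1],[0.014,-0.01,-0.04,0,0,0,-1],[0.014,-0.01,-0.08,0,0,0,-1],[0.014,-0.01,-0.12,0,0,0,-1],[0.014,-0.01,-0.16,0,0,0,-1],[0.014,-0.01,-0.2,0,0,0,-1],[0.014,-0.01,-0.2,0,0,0,-1]]'
python3 b.py w6
```

```text
time: 13.37
ee_pos: [0.4661, -0.0057, 0.047]
tcp_rot: [0.987, -0.16, -0.001, 0.0]
contact_force: [-1.0, 0.6, -2.0]
gripper_width: 0.0425
grasp_force: 63.9
13.3667 [0.08397492 0.00027439 0.0469865 ]
plane [-0.0003 -0.0022  0.0411] 0.041083309130458406 rect ((53.21586227416992, 0.049198150634765625), (110.07029724121094, 120.02104187011719), 0.03872976824641228)
```

```bash
python3 -m creep '[[0,0,-0.06,0,0,0,-1],[0,0,-0.12,0,0,0,-1],[0,0,-0.18,0,0,0,-1],[0,0,-0.24,0,0,0,-1],[0,0,-0.3,0,0,0,-1],[0,0,-0.34,0,0,0,-1],[0,0,-0.34,0,0,0,-1]]'
python3 -m creep '[[0,0,-0.01,0,0,0,-1],[0,0,-0.02,0,0,0,-1],[0,0,-0.03,0,0,0,-1],[0,0,-0.03,0,0,0,-1]]'
python3 b.py w7
```

```text
time: 14.0
ee_pos: [0.466, -0.0057, 0.0197]
tcp_rot: [0.987, -0.16, -0.001, 0.0]
contact_force: [-0.4, 0.3, -2.6]
gripper_width: 0.0425
grasp_force: 63.9
time: 14.33
ee_pos: [0.4667, -0.0058, 0.0185]
tcp_rot: [0.987, -0.16, 0.0, -0.0]
contact_force: [-0.0, 0.4, -1.2]
gripper_width: 0.0421
grasp_force: 63.9
14.3333 [0.08382511 0.00088402 0.01853474]
plane [-0.0009 -0.0005  0.0127] 0.012670236509764343 rect ((52.996036529541016, 0.5310630798339844), (110.18047332763672, 120.36354064941406), 0.027897082269191742)
```

```bash
python3 -m creep '[[0,0,-0.012,0,0,0,-1],[0,0,-0.012,0,0,0,-1],[0,0,-0.012,0,0,0,-1]]'
python3 -m creep '[[0,0,-0.012,0,0,0,-1],[0,0,-0.012,0,0,0,-1],[0,0,-0.012,0,0,0,-1]]'
```

```text
time: 14.63
ee_pos: [0.4666, -0.0058, 0.0175]
tcp_rot: [0.987, -0.16, 0.0, -0.0]
contact_force: [-0.4, -0.4, -0.7]
gripper_width: 0.0427
grasp_force: 63.9
time: 14.88
ee_pos: [0.4668, -0.0058, 0.0169]
tcp_rot: [0.987, -0.16, 0.0, 0.0]
contact_force: [-0.9, 0.4, 2.4]
gripper_width: 0.0422
grasp_force: 64.2
```

```bash
python3 -m creep '[[0,0,0,0,0,0,0.1],[0,0,0,0,0,0,0.4],[0,0,0,0,0,0,0.8],[0,0,0,0,0,0,0.8],[0,0,0,0,0,0,0.8]]'
python3 -m creep '[[0,0,0.2,0,0,0,0.8],[0,0,0.5,0,0,0,0.8],[0,0,0.9,0,0,0,0.8],[0,0,0.95,0,0,0,0.8],[0,0,0.95,0,0,0,0.8]]'
python3 b.py w8
```

```text
time: 15.3
ee_pos: [0.4666, -0.0058, 0.0165]
tcp_rot: [0.987, -0.16, 0.0, -0.0]
contact_force: [-0.3, -0.3, -0.1]
gripper_width: 0.0767
grasp_force: 0.0
time: 15.72
ee_pos: [0.4683, -0.0059, 0.0955]
tcp_rot: [0.987, -0.16, 0.003, -0.0]
contact_force: [-0.6, -0.0, 0.0]
gripper_width: 0.0767
grasp_force: 0.0
15.7167 [0.08341212 0.00245938 0.09553023]
plane [-0.0004 -0.      0.0111] 0.0112985666830233 rect ((53.17363357543945, 0.6619300842285156), (119.5870361328125, 108.7431640625), 89.89398956298828)
```

```bash
python3 -m creep '[[0,0,0.5,0,0,0,-1],[0,0,0.94,0.473,-0.162,0,-1],[0,0,0.94,0.473,-0.162,0,-1],[0,0,0.94,0.473,-0.162,0,-1],[0,0,0.94,0.473,-0.162,0,-1],[0,0,0.94,0.473,-0.162,0,-1],[0,0,0.94,0.473,-0.162,0,-1],[0,0,0.94,0.473,-0.162,0,-1],[0,0,0.94,0.473,-0.162,0,-1],[0,0,0.94,0.473,-0.162,0,-1]]'
python3 -m creep '[[0.34,0.54,0.44,0,0,0,-1],[0.34,0.54,0.44,0,0,0,-1],[0.34,0.54,0.44,0,0,0,-1]]'
python3 -m creep '[[0,0.54,0,0,0,0,-1],[0,0.54,0,0,0,0,-1],[0,0.54,0,0,0,0,-1]]'
python3 - <<'E'
from h import *
s=ctrl.read_state();print(s["time"],tf(s["ee_pos"]),R.from_quat(s["tcp_rot"]).as_matrix()[:,2]@np.c_[np.r_[X,0],np.r_[Y,0],[0,0,1]])
im,d,W=cloud("side");F=tf(W)
hsv=cv2.cvtColor(im,cv2.COLOR_BGR2HSV);H,S,V=[hsv[...,i].astype(int) for i in range(3)]
red=((H<8)|(H>172))&(S>130)&(W[...,2]>.04)&(W[...,2]<.17)&(np.abs(F[...,0])<.12)&(np.abs(F[...,1])<.1)
print(red.sum(),np.median(F[red],0),np.percentile(F[red],[5,95],axis=0))
E
```

```text
time: 16.6
ee_pos: [0.4661, -0.0061, 0.1659]
tcp_rot: [0.912, -0.15, 0.063, -0.377]
contact_force: [0.4, 0.4, -0.1]
gripper_width: -0.0003
grasp_force: 0.0
time: 16.85
ee_pos: [0.4955, 0.0399, 0.2069]
tcp_rot: [0.912, -0.145, 0.067, -0.377]
contact_force: [0.2, 0.1, 0.0]
gripper_width: -0.0002
grasp_force: 0.0
time: 17.1
ee_pos: [0.493, 0.0825, 0.2028]
tcp_rot: [0.913, -0.146, 0.064, -0.377]
contact_force: [-0.0, -0.5, 0.5]
gripper_width: -0.0
grasp_force: 0.0
17.1 [-0.00827211 -0.00280447  0.20282739] [-0.70610462 -0.0024067  -0.70810343]
61 [-0.03390273 -0.00472593  0.13419058] [[-0.03720397 -0.03028175  0.13133311]
 [-0.03046441  0.02040116  0.13753925]]
```

```bash
python3 -m creep '[[0.08,0.22,-0.26,0,0,0,-1],[0.16,0.44,-0.52,0,0,0,-1],[0.25,0.655,-0.79,0,0,0,-1],[0.25,0.655,-0.79,0,0,0,-1],[0.25,0.655,-0.79,0,0,0,-1],[0.25,0.655,-0.79,0,0,0,-1]]'
python3 - <<'E'
from h import *
s=ctrl.read_state();print(s["time"],tf(s["ee_pos"]))
im,d=ctrl.capture("side");cv2.imwrite("pics/v9.png",cv2.resize(im[140:290,160:360],None,fx=4,fy=4,interpolation=2))
E
```

```text
time: 17.65
ee_pos: [0.5141, 0.1322, 0.1404]
tcp_rot: [0.912, -0.148, 0.065, -0.377]
contact_force: [0.4, -0.3, 0.9]
gripper_width: 0.0002
grasp_force: 0.0
17.65 [-0.06211365  0.00099359  0.14037208]
```

View pics/v9.png

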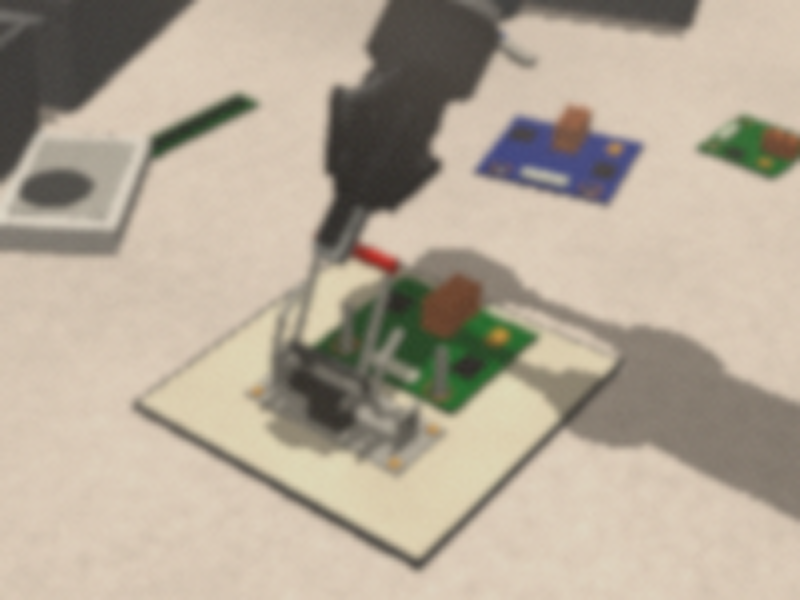

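The finger is over the open bar from the −x side, between the wires, with its tip at (337,245) and the bar's end at (395,265). The board lies on the posts. Pushing shut along the arc.

```bash
python3 -m creep '[[-0.02,-0.06,-0.04,0,0,0,-1],[-0.035,-0.1,-0.07,0,0,0,-1],[-0.049,-0.142,-0.1,0,0,0,-1],[-0.049,-0.142,-0.1,0,0,0,-1]]'
python3 -m creep '[[-0.01,-0.03,-0.01,0,0,0,-1],[-0.02,-0.06,-0.02,0,0,0,-1],[-0.03,-0.09,-0.025,0,0,0,-1],[-0.03,-0.09,-0.025,0,0,0,-1]]'
python3 -c "
from h import *
s=ctrl.read_state();print(tf(s['ee_pos']),s['contact_force'][:2]@X,s['contact_force'][2])"
```

```text
time: 18.03
ee_pos: [0.5114, 0.122, 0.1358]
tcp_rot: [0.911, -0.147, 0.067, -0.38]
contact_force: [2.3, 7.4, 7.7]
gripper_width: -0.0001
grasp_force: 5.6
time: 18.37
ee_pos: [0.5092, 0.1151, 0.1346]
tcp_rot: [0.911, -0.147, 0.067, -0.38]
contact_force: [-0.1, 6.5, 11.4]
gripper_width: -0.0002
grasp_force: 6.5
[-0.04430753  0.00193886  0.13462483] -6.084946724968853 11.35521984541612
```

```bash
python3 -m creep '[[-0.012,-0.035,-0.006,0,0,0,-1],[-0.024,-0.07,-0.013,0,0,0,-1],[-0.036,-0.105,-0.02,0,0,0,-1],[-0.048,-0.14,-0.03,0,0,0,-1],[-0.06,-0.175,-0.042,0,0,0,-1],[-0.073,-0.213,-0.056,0,0,0,-1]]'
python3 -c "
from h import *
s=ctrl.read_state();print(tf(s['ee_pos']),s['contact_force'][:2]@X,s['contact_force'][2])"
```

```text
time: 18.87
ee_pos: [0.5032, 0.0979, 0.1298]
tcp_rot: [0.911, -0.147, 0.067, -0.379]
contact_force: [0.8, 5.5, 10.5]
gripper_width: -0.0002
grasp_force: 6.0
[-0.02610514  0.00186018  0.12975558] -5.467629154638367 10.528614944489219
```

```bash
python3 -m creep '[[-0.013,-0.038,-0.014,0,0,0,-1],[-0.026,-0.076,-0.03,0,0,0,-1],[-0.039,-0.114,-0.047,0,0,0,-1],[-0.052,-0.152,-0.067,0,0,0,-1],[-0.065,-0.19,-0.088,0,0,0,-1]]'
python3 -m creep '[[-0.012,-0.034,-0.022,0,0,0,-1],[-0.024,-0.068,-0.046,0,0,0,-1],[-0.036,-0.102,-0.072,0,0,0,-1],[-0.047,-0.136,-0.1,0,0,0,-1],[-0.058,-0.17,-0.128,0,0,0,-1]]'
python3 -c "
from h import *
s=ctrl.read_state();print(tf(s['ee_pos']),s['contact_force'][:2]@X,s['contact_force'][2])"
```

```text
time: 19.28
ee_pos: [0.4979, 0.0821, 0.122]
tcp_rot: [0.911, -0.147, 0.067, -0.379]
contact_force: [1.4, 3.0, 8.6]
gripper_width: -0.0002
grasp_force: 4.8
time: 19.7
ee_pos: [0.4932, 0.0678, 0.1115]
tcp_rot: [0.912, -0.147, 0.067, -0.378]
contact_force: [-1.6, -0.0, 10.4]
gripper_width: 0.0003
grasp_force: 4.4
[0.00559602 0.00209506 0.11145212] 0.5350297251324139 10.432561074440523
```

```bash
python3 -m creep '[[-0.01,-0.03,-0.025,0,0,0,-1],[-0.02,-0.058,-0.053,0,0,0,-1],[-0.029,-0.085,-0.082,0,0,0,-1],[-0.038,-0.11,-0.113,0,0,0,-1],[-0.047,-0.136,-0.144,0,0,0,-1]]'
python3 -m creep '[[-0.008,-0.026,-0.034,0,0,0,-1],[-0.016,-0.05,-0.07,0,0,0,-1],[-0.024,-0.074,-0.106,0,0,0,-1],[-0.032,-0.097,-0.143,0,0,0,-1],[-0.04,-0.118,-0.18,0,0,0,-1]]'
python3 -c "
from h import *
s=ctrl.read_state();print(tf(s['ee_pos']),s['contact_force'][:2]@X,s['contact_force'][2])"
```

```text
time: 20.12
ee_pos: [0.4892, 0.0565, 0.099]
tcp_rot: [0.912, -0.148, 0.067, -0.377]
contact_force: [-1.0, -0.7, 7.2]
gripper_width: -0.0003
grasp_force: 2.7
time: 20.53
ee_pos: [0.4852, 0.0475, 0.0824]
tcp_rot: [0.912, -0.148, 0.065, -0.377]
contact_force: [0.4, -1.0, 2.5]
gripper_width: 0.0001
grasp_force: 1.0
[0.02743056 0.00109878 0.08237007] 0.7901291803076567 2.53859468069818
```

```bash
python3 -m creep '[[-0.005,-0.015,-0.025,0,0,0,-1],[-0.01,-0.03,-0.05,0,0,0,-1],[-0.015,-0.045,-0.08,0,0,0,-1],[-0.015,-0.045,-0.08,0,0,0,-1]]'
python3 -m creep '[[-0.005,-0.01,-0.015,0,0,0,-1],[-0.01,-0.02,-0.035,0,0,0,-1],[-0.01,-0.02,-0.035,0,0,0,-1]]'
python3 -c "
from h import *
s=ctrl.read_state();print(tf(s['ee_pos']),s['contact_force'][:2]@X,s['contact_force'][2])"
```

```text
time: 20.87
ee_pos: [0.483, 0.0447, 0.0745]
tcp_rot: [0.912, -0.148, 0.063, -0.377]
contact_force: [0.2, -0.3, -0.5]
gripper_width: -0.0
grasp_force: 0.0
time: 21.12
ee_pos: [0.4827, 0.0433, 0.0726]
tcp_rot: [0.912, -0.148, 0.064, -0.378]
contact_force: [0.0, 1.4, 0.6]
gripper_width: 0.0001
grasp_force: 0.6
[0.03216507 0.0001067  0.07264329] -1.3227102836874933 0.605815877578962
```

```bash
python3 -m creep '[[0.043,0.125,0.133,0,0,0,-1],[0.043,0.125,0.133,0,0,0,-1]]'
python3 -m creep '[[-0.28,-0.83,0.875,0,0,0,-1],[-0.28,-0.83,0.875,0,0,0,-1],[-0.28,-0.83,0.875,0,0,0,-1],[-0.28,-0.83,0.875,0,0,0,-1]]'
python3 -m creep '[[0,0,0,-0.473,0.162,0,-1],[0,0,0,-0.473,0.162,0,-1],[0,0,0,-0.473,0.162,0,-1],[0,0,0,-0.473,0.162,0,-1],[0.16,0.48,0,-0.473,0.162,0,-1],[0.16,0.48,0,-0.473,0.162,0,-1],[0.16,0.48,0,-0.473,0.162,0,-1],[0.16,0.48,0,-0.473,0.162,0,-1],[0.16,0.48,0,-0.473,0.162,0,-1]]'
python3 - <<'E'
from h import *
s=ctrl.read_state();print(s["time"],tf(s["ee_pos"]),s["tcp_rot"])
for cam in ("side","wrist"):
    im,d,W=cloud(cam);F=tf(W)
    hsv=cv2.cvtColor(im,cv2.COLOR_BGR2HSV);H,S,V=[hsv[...,i].astype(int) for i in range(3)]
    red=((H<8)|(H>172))&(S>130)&(W[...,2]>.045)&(W[...,2]<.13)&(np.abs(F[...,0]-.04)<.05)&(np.abs(F[...,1])<.05)
    print(cam,red.sum(),np.percentile(F[red],[5,50,95],axis=0).round(4))
E
```

```text
time: 21.28
ee_pos: [0.4869, 0.0537, 0.085]
tcp_rot: [0.912, -0.147, 0.065, -0.377]
contact_force: [-0.2, -1.0, 1.0]
gripper_width: 0.0
grasp_force: 0.0
time: 21.62
ee_pos: [0.4649, -0.0161, 0.1566]
tcp_rot: [0.912, -0.148, 0.067, -0.376]
contact_force: [0.5, -0.4, -0.3]
gripper_width: 0.0001
grasp_force: 0.0
time: 22.37
ee_pos: [0.4763, 0.0266, 0.1519]
tcp_rot: [0.987, -0.158, -0.001, -0.0]
contact_force: [-0.1, 0.1, 0.5]
gripper_width: 0.0001
grasp_force: 0.0
22.3667 [ 0.05002976 -0.00052796  0.15192075] [ 9.87390451e-01 -1.58299470e-01 -1.09209836e-03 -4.25988969e-04]
side 48 [[ 0.0471 -0.0313  0.0649]
 [ 0.0499 -0.0109  0.0692]
 [ 0.0537  0.0201  0.0717]]
wrist 782 [[ 0.0463 -0.0257  0.0682]
 [ 0.0508  0.003   0.0707]
 [ 0.0555  0.029   0.0722]]
```

```bash
python3 -m creep '[[-0.004,-0.012,-0.3,0,0,0,-1],[-0.004,-0.012,-0.6,0,0,0,-1],[-0.004,-0.012,-0.85,0,0,0,-1],[-0.004,-0.012,-0.85,0,0,0,-1],[-0.004,-0.012,-0.85,0,0,0,-1]]'
python3 -m creep '[[0,0,-0.025,0,0,0,-1],[0,0,-0.05,0,0,0,-1],[0,0,-0.075,0,0,0,-1],[0,0,-0.075,0,0,0,-1]]'
python3 -m creep '[[0,0,-0.015,0,0,0,-1],[0,0,-0.03,0,0,0,-1],[0,0,-0.03,0,0,0,-1]]'
python3 -c "
from h import *
s=ctrl.read_state();print(tf(s['ee_pos']),s['contact_force'][:2]@X,s['contact_force'][2])"
```

```text
time: 22.88
ee_pos: [0.4753, 0.0229, 0.0844]
tcp_rot: [0.987, -0.162, -0.001, -0.0]
contact_force: [-0.5, 1.1, 0.4]
gripper_width: -0.0001
grasp_force: 0.0
time: 23.22
ee_pos: [0.4767, 0.024, 0.0801]
tcp_rot: [0.987, -0.16, 0.001, -0.0]
contact_force: [0.8, 0.5, -0.2]
gripper_width: 0.0002
grasp_force: 0.0
time: 23.47
ee_pos: [0.4763, 0.0242, 0.077]
tcp_rot: [0.987, -0.16, -0.0, -0.0]
contact_force: [-0.1, 1.2, -0.0]
gripper_width: 0.0002
grasp_force: 0.0
[0.05229288 0.00029422 0.07699544] -1.0923043537109032 -0.039026314590750136
```

```bash
python3 -m creep '[[0,0,-0.0125,0,0,0,-1],[0,0,-0.025,0,0,0,-1],[0,0,-0.025,0,0,0,-1]]'
python3 -m creep '[[0,0,-0.0125,0,0,0,-1],[0,0,-0.0125,0,0,0,-1],[0,0,-0.0125,0,0,0,-1]]'
python3 -m creep '[[0,0,-0.0125,0,0,0,-1],[0,0,-0.0125,0,0,0,-1],[0,0,-0.0125,0,0,0,-1]]'
```

```text
time: 23.72
ee_pos: [0.4763, 0.0242, 0.0748]
tcp_rot: [0.987, -0.16, -0.0, 0.0]
contact_force: [-0.1, -0.1, 0.0]
gripper_width: -0.0002
grasp_force: 0.0
time: 23.97
ee_pos: [0.4763, 0.0241, 0.074]
tcp_rot: [0.987, -0.16, -0.0, 0.0]
contact_force: [0.4, 0.4, -0.1]
gripper_width: 0.0
grasp_force: 0.0
time: 24.22
ee_pos: [0.4763, 0.0241, 0.073]
tcp_rot: [0.987, -0.16, -0.0, 0.0]
contact_force: [0.3, -0.4, -0.7]
gripper_width: -0.0002
grasp_force: 0.0
```

```bash
python3 -m creep '[[0,0,-0.0125,0,0,0,-1],[0,0,-0.0125,0,0,0,-1],[0,0,-0.0125,0,0,0,-1]]'
python3 -m creep '[[0,0,-0.0125,0,0,0,-1],[0,0,-0.0125,0,0,0,-1],[0,0,-0.0125,0,0,0,-1]]'
```

```text
time: 24.47
ee_pos: [0.4763, 0.0241, 0.072]
tcp_rot: [0.987, -0.16, -0.0, 0.0]
contact_force: [0.1, 0.5, 0.6]
gripper_width: -0.0004
grasp_force: 0.0
time: 24.72
ee_pos: [0.4765, 0.0241, 0.0714]
tcp_rot: [0.987, -0.16, 0.0, -0.0]
contact_force: [-0.4, -0.8, 0.5]
gripper_width: 0.0001
grasp_force: 0.6
```

```bash
python3 -m creep '[[0,0,-0.0125,0,0,0,-1],[0,0,-0.0125,0,0,0,-1],[0,0,-0.0125,0,0,0,-1]]'
python3 -m creep '[[0,0,-0.01,0,0,0,-1],[0,0,-0.01,0,0,0,-1],[0,0,-0.01,0,0,0,-1]]'
```

```text
time: 24.97
ee_pos: [0.4766, 0.024, 0.0707]
tcp_rot: [0.987, -0.16, 0.0, 0.0]
contact_force: [0.2, -0.6, 4.3]
gripper_width: -0.0002
grasp_force: 2.3
time: 25.22
ee_pos: [0.4768, 0.024, 0.0703]
tcp_rot: [0.987, -0.16, 0.001, 0.0]
contact_force: [-1.7, -0.7, 6.8]
gripper_width: -0.0003
grasp_force: 3.5
```

```bash
python3 -m creep '[[0,0,-0.0125,0,0,0,-1],[0,0,-0.025,0,0,0,-1],[0,0,-0.025,0,0,0,-1]]'
```

```text
time: 25.47
ee_pos: [0.4771, 0.0238, 0.0694]
tcp_rot: [0.987, -0.16, 0.001, 0.0]
contact_force: [-3.2, -1.6, 11.9]
gripper_width: 0.0001
grasp_force: 6.3
```

```bash
python3 -m creep '[[0,0,-0.0125,0,0,0,-1],[0,0,-0.026,0,0,0,-1],[0,0,-0.026,0,0,0,-1],[0,0,-0.026,0,0,0,-1],[0,0,-0.026,0,0,0,-1]]'
```

```text
time: 25.88
ee_pos: [0.4775, 0.0236, 0.0686]
tcp_rot: [0.987, -0.16, 0.002, 0.0]
contact_force: [-5.0, -1.8, 17.1]
gripper_width: 0.0002
grasp_force: 8.8
```

Holding at about 17–18 N, with a slight top-up, then backing straight off.

```bash
python3 -m creep '[[0,0,-0.005,0,0,0,-1],[0,0,-0.005,0,0,0,-1],[0,0,-0.005,0,0,0,-1],[0,0,-0.005,0,0,0,-1],[0,0,-0.005,0,0,0,-1],[0,0,-0.005,0,0,0,-1]]'
python3 -m creep '[[0,0,0.05,0,0,0,-1],[0,0,0.2,0,0,0,-1],[0,0,0.5,0,0,0,-1],[0,0,0.9,0,0,0,-1],[0,0,0.95,0,0,0,-1],[0,0,0.95,0,0,0,-1]]'
python3 b.py w10
python3 - <<'E'
from h import *
for cam in ("side","wrist"):
    im,d,W=cloud(cam);F=tf(W)
    hsv=cv2.cvtColor(im,cv2.COLOR_BGR2HSV);H,S,V=[hsv[...,i].astype(int) for i in range(3)]
    red=((H<8)|(H>172))&(S>130)&(W[...,2]>.045)&(W[...,2]<.13)&(np.abs(F[...,0]-.04)<.05)&(np.abs(F[...,1])<.05)
    print(cam,red.sum(),np.percentile(F[red],[5,50,95],axis=0).round(4))
    sk=(F[...,2]>.03)&(F[...,2]<.043)&(H<20)&(S>80)&(np.abs(F[...,0]-.083)<.04)&(np.abs(F[...,1])<.03)
    print("sink",sk.sum(),cv2.minAreaRect((F[sk][:,:2]*1000).astype(np.float32)),np.median(F[sk][:,2]))
    if cam=="side": cv2.imwrite("pics/v10.png",cv2.resize(im[140:290,160:360],None,fx=4,fy=4,interpolation=2))
E
```

```text
time: 26.38
ee_pos: [0.4775, 0.0236, 0.0684]
tcp_rot: [0.987, -0.16, 0.002, 0.0]
contact_force: [-5.9, -2.9, 17.9]
gripper_width: 0.0001
grasp_force: 9.3
time: 26.88
ee_pos: [0.4777, 0.0242, 0.1436]
tcp_rot: [0.987, -0.16, 0.002, -0.0]
contact_force: [0.0, 0.0, -0.4]
gripper_width: 0.0002
grasp_force: 0.0
26.8833 [0.05190941 0.00161307 0.14363433]
plane [-0.0009  0.0001  0.0111] 0.011600636302672801 rect ((52.987403869628906, 0.8077926635742188), (119.06717681884766, 108.71558380126953), 89.84517669677734)
side 49 [[ 0.0477 -0.0306  0.0641]
 [ 0.0498 -0.0114  0.0683]
 [ 0.055   0.0204  0.0721]]
sink 32 ((85.66822052001953, -1.8990039825439453), (22.61475944519043, 44.34339904785156), 89.53604888916016) 0.03422792544393766
wrist 821 [[ 0.0463 -0.0216  0.0683]
 [ 0.0506  0.0049  0.0707]
 [ 0.0554  0.0292  0.0721]]
sink 966 ((83.17655944824219, 0.7503700256347656), (22.483827590942383, 43.74090576171875), 89.44467163085938) 0.03552733258151569
```

View pics/v10.png

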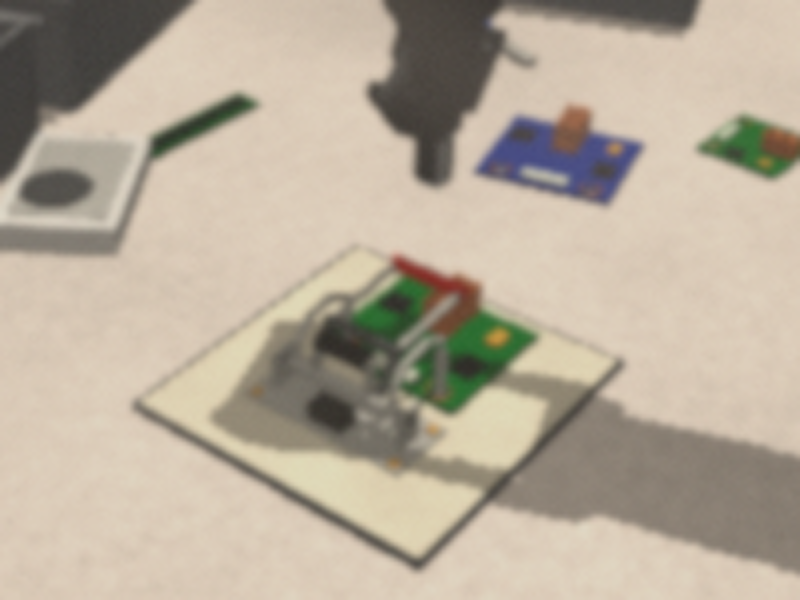

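The rings are shut over the posts (arch at (430,345)), the bar is home at (425,275), the board lies flat, and the gripper is clear of everything. Handing in.

```bash
python3 -c "
from plant import ctrl
print(ctrl.hand_in())"
```

```text
the job is handed in; nothing more can be done
None
```

I handed the job in at about 27 s: the green board lies flat over both posts, about 1 mm from its target, the lever is home with the rings shut, it was seated with about 18 N, and the arm was clear; hand-in returned no verdict.

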